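# Set up the stock camera on its bench post

## Task

Get the stock camera ready on its bench post: turn the sleeve of the chuck clockwise (seen from above) until its jaws are tight on the camera's spigot, then press the release button on the lock head so that the post springs free. Then take the post by the chuck sleeve, draw it up past its first click stop to the second stop and finish while holding it there, gripped and still, because the click stops do not carry it and a colleague will tighten the clamp screw while you hold. Leave the other things on the bench where they are.

Things in the scene. Friction and masses are not known exactly. Their poses are not given: they have to be found in the camera images.
- stand: Telescoping bench post, fixed: base plate 150 x 130 x 12, upright outer tube of diameter 40 and a dark steel lock head of diameter 58 with its flat top 150 above the bench. Origin on the post's axis at bench level, z up; -x points from the axis to the release button. A button housing 34 wide, also 150 high, reaches 93 out along -x; a small clamp wing screw (not used) sits on the +y side.
- sleeve_mid (a point): Centre of the chuck sleeve, on the post's vertical axis, half-way up it. The sleeve is a knurled steel ring, diameter 40, height 36, on top of the sliding tube; at the start its middle is 188 above the bench, 38 above the lock head. Below it the tube is 26 to 34 thick. The camera stands on the same axis and ends 42 above this point. The point rises with the post and turns with the sleeve.
- sleeve (a joint): Turn of the chuck sleeve in rad; grows clockwise seen from above. Starts between 0 and 0.25 (jaws open); the three jaws reach the spigot at about 1.2 and the sleeve stops solidly at 1.42, tight. It stays where it is left. Turning takes about 0.3 N m, more once the jaws bite. The sleeve cannot slide on the post, so the post can be lifted by it.
- camera: Stock camera: upright grey disc head, diameter 32, height 16, with a small lens in its side, on a steel spigot of diameter 10 that stands 27 deep in the chuck, loose until the jaws close. Origin at the foot of the spigot, z up along it; the head's underside is 35 and its top 51 above the origin. The head's underside is 8 above the top of the sleeve.
- jaw0: One of the chuck's three steel jaws inside the sleeve, 7 wide, their tips 5 above the sleeve. All three move in together, 2.2 mm per rad of the sleeve, and close on the camera's spigot. Origin on the post's axis at bench level while the post is stowed.
- release_top (a point): Centre of the top of the release button: round, black, diameter 24, on the housing 72 from the post's axis, its top 166 above the bench and 10 above the boss around it. Pressed straight down. (On the other side of the post, 215 to 250 from its axis, stands the middle of an open grey crate, 150 x 220 x 115 high, fixed.)
- release (a joint): Travel of the release button in m: 0 up, 0.007 fully down, which takes about 5 N. The post comes free from about 0.0055. Afterwards the button stays down at about 0.0053 while the post is between stops, and rises to about 0.0039 on a click stop.
- post (a joint): Height of the sliding tube in m: 0 stowed and locked, about 0.014 when the button has been pressed (a spring lifts it and it stays there; pushed down it locks again), 0.045 first click stop, 0.090 second, 0.125 end. Lifting takes about 8 N, 10 N out of a click stop; let go above 0.014, it sinks. Rings on the tube, one for the first stop, two for the second, come level with the lock head's top.
- tape_roll_mid (a point): Bystander, leave alone: roll of packing tape lying flat, outside diameter 104, 48 high. Point at its middle.
- label_roll_mid (a point): Bystander, leave alone: roll of blank labels standing on its end, diameter 72, 50 high. Point at its middle.
- carton_mid (a point): Bystander, leave alone: closed cardboard carton, 150 x 110 x 80 high. Point at its middle.
- small_carton_mid (a point): Bystander, leave alone: small closed cardboard carton, 60 x 50 x 45 high, near the post's base. Point at its middle.
- spare_spigot_mid (a point): Bystander, leave alone: spare steel spigot standing on its round flange, diameter 24, 38 high, near the post's base. Point at its middle.
- screwdriver_grip (a point): Bystander, leave alone: screwdriver with a black handle lying near the post's base. Point on its handle.
- scanner_mid (a point): Bystander, leave alone: hand scanner lying on its side, head 85 x 62 x 40 high. Point at its middle.

How it is judged (in metres and radians):
On the way, in this order (a step that is already met when the one before it is completed fails the run):
1. the chuck sleeve is turned tight, with the post still stowed (value of joint sleeve above 1.28 rad and value of joint post below 0.006 m), for 0.2 s.
2. the release button is pressed and the post springs free (value of joint release above 0.005 m and value of joint post between 0.008 and 0.03 m), for 0.1 s.
At the end, for the whole second after the job is handed in: The sleeve is turned tight (over 1.28 rad), its jaws press on the camera's spigot (over 1 N) and the camera sits upright and fully down in the chuck, the post is at its second stop (0.090 m, within 4.5 mm) and at rest, and the fingers still grip the chuck sleeve (over 3 N) (value of joint sleeve above 1.28 rad and contact force between jaw0 and camera above 1 N and value of joint post between 0.0855 and 0.0945 m and velocity of joint post between -0.01 and 0.01 m/s and contact force between the fingers and sleeve above 3 N and horizontal distance between camera and sleeve_mid below 0.004 m and angle between camera's own z axis and vertical below 0.1 rad and z of camera in the frame of sleeve_mid between -0.015 and -0.001 m); the arm keeps its last pose, push and grip.
It fails at once if a bystander is moved by more than 25 mm (distance of any of tape_roll_mid, label_roll_mid, carton_mid, small_carton_mid, spare_spigot_mid, screwdriver_grip, scanner_mid from where it was at the start of the episode above 0.025 m).
It also fails if it takes over 61 s, if anything falls off the work surface, if the arm or the gripper's body presses on something with over 40 N, if the wrist force passes 120 N, or if a joint passes its speed limit or range.

## Robot

A 6-joint arm with a two-finger parallel gripper is mounted at the origin on the work surface. World frame = base frame: x ahead of the robot, y to its left, z up, the work surface at z = 0. Lengths are in mm, angles in rad, forces in N, time in s.
With the tool pointing down it reaches from about 300 to 875 mm from the base axis. Payload 6.4 kg.
Tool frame: the origin (TCP) lies at the very end of the fingers, on their centre line; the grasp point (between the pads) lies 19 mm behind it (arm.tcp_to_grasp is the x of the grasp point in the tool frame, in mm); x points along the fingers, y is the direction in which the jaws open and shut, and the axes are right-handed (so a half turn about x gives the same grasp; the last joint's range is limited). The gripper opens to 85 mm and grips with 20 to 120 N. Pads are 22 mm wide; open, the fingers measure 114 mm over their backs; the gripper's body (76 mm by 85 mm) begins 54 mm behind the grasp point. The pads swing forward as they close: fully open they stand 13 mm farther back than shut.
Start: joints at [-1.502, 0.181, 1.607, -0, 1.354, -0.206], TCP at [156.045, -553.436, 231.288] pointing down, gripper open.
Joint ranges: [-2.99, 2.99], [-0.89, 2.07], [0.3, 2.58], [-1.14, 4.28], [0, 2.63], [-3.12, 3.12]. Speed limits (rad/s): [2.57, 2.57, 3.01, 3.14, 3.14, 3.14].

## Interface

Orientations are given as a rotation vector (axis times angle).
In Python, from rig import arm gives the robot as it stands.
- The arm moves only by the tool drive_tool, never from a script. Its argument "series" is a list that holds one entry, the list of rows, each a list of 6 numbers: the shift along the tool's x, y, z normalised to -1 to 1, where 1 is 0.1 m, then the turn, a rotation vector about the tool's x, y, z normalised to -1 to 1, where 1 is 90 degrees. In form: [[[x, y, z, ax, ay, az], ...]]. A call has 1 to 12 rows; each row shifts and turns the pose as measured when the row begins, along the tool's axes as they then stand; what a row does not reach is not made up. A row lasts 1/8 s, in which the tool goes at most 62.5 mm and 10.7 degrees, less where a joint would pass 70% of its speed; a pose out of reach is approached as far as the arm can. A call with a number of a shift or a turn outside -1 to 1 is refused whole. A call with a gripper value outside its range is refused whole. "hand" is the closure, from 0 (fully open) to 1 (shut), set as the call begins (left out, the last holds). The fingers move at their own pace and stop on an object; the grip force is fixed at half the most. Time passes only in rows, so rows that do not move let the fingers close. It gives the time, the measured TCP pose, the force and the opening at its end, in the units of the state.
- arm.get_state(): the state, without advancing time (a new reading comes with each control period).
- arm.snapshot(name): name is "side" or "top" or "wrist"; returns a dict with "color" (480x640x3 uint8, red, green, blue), "depth" (480x640 float32, mm along the optical axis (not along the pixel's ray), 0 where there is no reading), "fx", "fy", "cx", "cy" (pixels), "D" ([k1, k2, p1, p2, k3] as OpenCV has them; the pictures are not rectified), "world_to_cam" (4x4, takes a point from world to camera coordinates). Camera axes: x right, y down, z forward; pixel columns grow to the right and rows downward; lengths in mm; the calibration is good to about 2 mm. A picture is of the moment at which its call begins.
- arm.close_job(): hands the job in, once; it reports no verdict.
The state is a dict: "time_s": time; "joint_pos": joint angles; "dq": joint speeds; "effort": joint torques, N m; "tcp_pos": TCP position; "eef_rot": TCP orientation; "force": force on the tool from outside, world axes, zero at the start; "wrist_torque": the same for the moment, N m; "finger_gap": finger opening in mm.
Only numpy, scipy, OpenCV 4.12 (cv2) and the standard library are available. Lean on these libraries where they do the work, as an engineer would, in place of code of your own. Each camera call takes 0.05 s, during which the arm holds its last target.

## Working session

There is one attempt and no reset: what is moved stays moved. The work goes in short steps, Python scripts to look and compute and a tool call to move; the robot and the scene stay as the last step left them, time stands still between calls to the robot, and variables do not carry over. Pictures are saved under pics/ and viewed, and the job is handed in when it is done.

Besides the shell and the picture viewer there is one more tool, called after "Request:" in YAML: its name, and indented under it one key for each argument. drive_tool: Moves the arm, as the interface text tells. Scaled input: -1 to 1 covers 0.1 m each way for a shift and 90 degrees each way for a turn. Its arguments: {"type":"object","properties":{"series":{"type":"array","items":{"type":"array","items":{"type":"array","items":{"type":"number"}}}},"hand":{"type":"number"}},"required":["series"]}

```bash
mkdir -p pics; ls; cat > h.py <<'E'
from rig import arm
import numpy as np,cv2
from scipy.spatial.transform import Rotation as R
def snap(n,f):
    s=arm.snapshot(n); cv2.imwrite('pics/'+f+'.png',s['color'][:,:,::-1]); np.savez('/tmp/'+f,**{k:np.array(v) for k,v in s.items()}); return s
def ld(f): return dict(np.load('/tmp/'+f+'.npz'))
def px2w(s,u,v,d=None):
    K=np.array([[s['fx'],0,s['cx']],[0,s['fy'],s['cy']],[0,0,1.]])
    if d is None: d=s['depth'][int(v),int(u)]
    p=cv2.undistortPoints(np.array([[[u,v]]],float),K,np.array(s['D'],float))[0,0]
    c=np.array([p[0]*d,p[1]*d,d,1]); return (np.linalg.inv(s['world_to_cam'])@c)[:3]
def onz(s,u,v,z):
    a=px2w(s,u,v,500.);b=px2w(s,u,v,1000.); t=(z-a[2])/(b[2]-a[2]); return a+t*(b-a)
def w2px(s,p):
    K=np.array([[s['fx'],0,s['cx']],[0,s['fy'],s['cy']],[0,0,1.]]);T=s['world_to_cam']
    return cv2.projectPoints(np.array([p],float),cv2.Rodrigues(T[:3,:3].copy())[0],T[:3,3].copy(),K,np.array(s['D'],float))[0].ravel()
E
python3 - <<'E'
from h import *
for n in('side','top','wrist'): snap(n,n+'0')
s=arm.get_state(); print(s); print(R.from_rotvec(s['eef_rot']).as_matrix(), arm.tcp_to_grasp)
E
```

```text
pics
{'time_s': 0.15, 'joint_pos': array([-1.50229784e+00,  1.81373362e-01,  1.60775223e+00,  1.83819911e-05,
        1.35376928e+00, -2.06316874e-01]), 'dq': array([-0.00170286, -0.00213533, -0.00433869,  0.00066447,  0.00051001,
       -0.00070375]), 'effort': array([ 7.28194755e-04, -4.45262396e+01, -3.51691139e+01, -3.15224661e-04,
        5.89809904e-03,  3.44628313e-05]), 'tcp_pos': array([ 156.02250789, -553.01233552,  230.60202867]), 'eef_rot': array([ 2.07502882,  0.28827257, -2.0748035 ]), 'force': array([0.29295821, 0.14915523, 0.53420132]), 'wrist_torque': array([ 0.03519336, -0.02776306,  0.02288299]), 'finger_gap': 85.6055306041973}
[[-7.12216304e-05  2.71365368e-01 -9.62476406e-01]
 [ 1.30039412e-03 -9.62475569e-01 -2.71365228e-01]
 [-9.99999152e-01 -1.27092573e-03 -2.84332849e-04]] -18.700000000000003
```

View pics/side0.png

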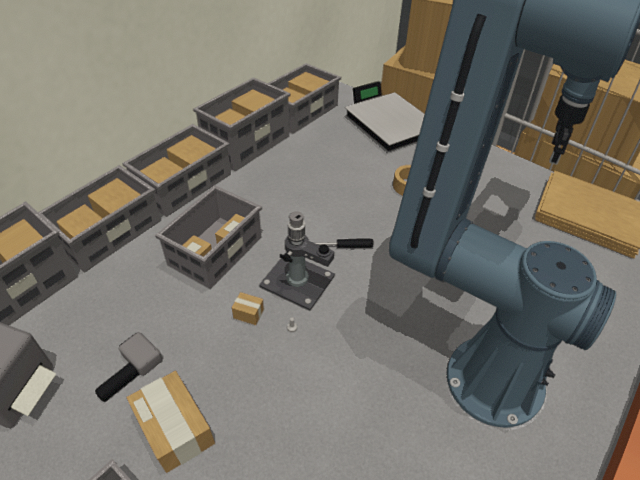

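View pics/top0.png

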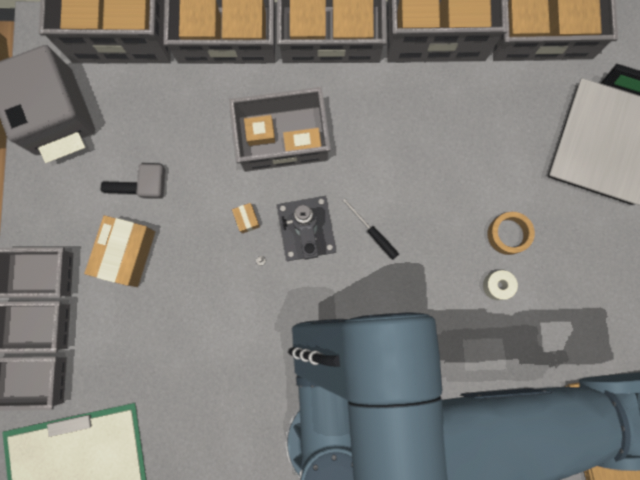

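View pics/wrist0.png

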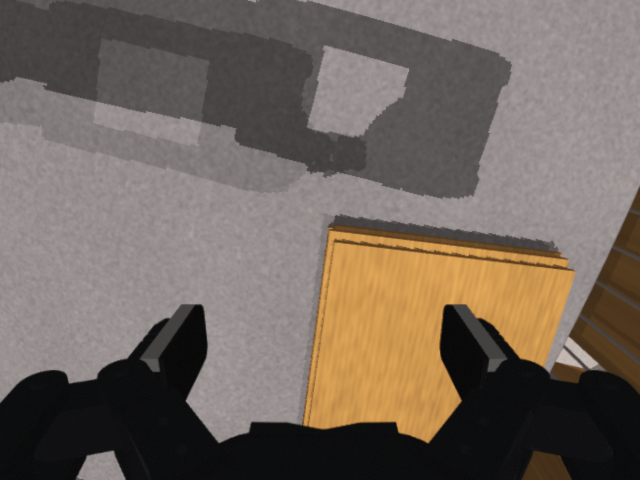

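```bash
python3 - <<'E'
from h import *
t=ld('top0'); s=ld('side0')
c=t['color'][185:275,260:380,::-1]; cv2.imwrite('pics/t1.png',cv2.resize(c,None,fx=6.6,fy=6.6,interpolation=cv2.INTER_CUBIC))
c=s['color'][195:315,225:385,::-1]; cv2.imwrite('pics/s1.png',cv2.resize(c,None,fx=5,fy=5,interpolation=cv2.INTER_CUBIC))
d=t['depth']
for u,v in [(303,215),(309,248),(303,213),(285,205)]: print(u,v,px2w(t,u,v))
E
```

```text
303 215 [518.89418089  64.65946136 232.69463579]
309 248 [454.76210213  53.24895193 166.0892453 ]
303 213 [524.40480786  64.87829908 227.02646085]
285 205 [586.32395995 119.23824606  11.33080523]
```

View pics/t1.png

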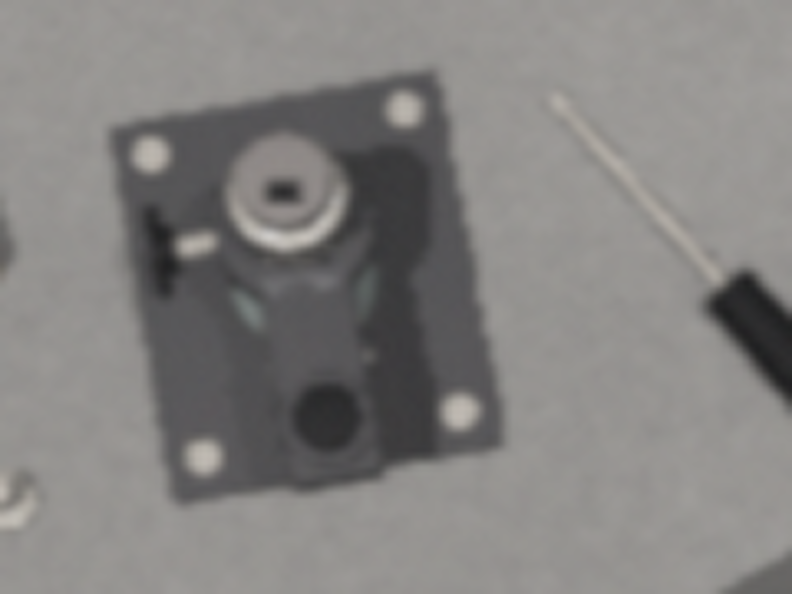

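View pics/s1.png

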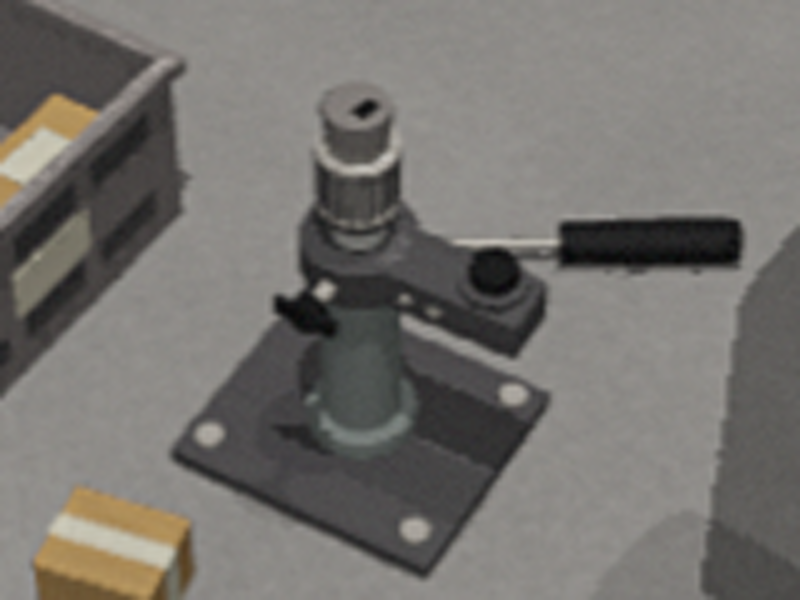

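```bash
python3 - <<'E'
from h import *
t=ld('top0'); s=ld('side0');w=ld('wrist0')
cam=onz(t,260+285/6.6-.5,185+178/6.6-.5,230); b=onz(t,260+326/6.6-.5,185+416/6.6-.5,166)
print('top',cam,b,np.linalg.norm((cam-b)[:2]),np.degrees(np.arctan2(*(cam-b)[1::-1])))
cam2=onz(s,225+356/5-.5,195+102/5-.5,230); b2=onz(s,225+495/5-.5,195+265/5-.5,166)
print('side',cam2,b2,np.linalg.norm((cam2-b2)[:2]))
# holes in base: mean of four screws
pts=[(150,155),(405,110),(460,411),(204,457)]
P=[onz(t,260+u/6.6-.5,185+v/6.6-.5,14) for u,v in pts]; print(np.mean(P,0),P)
st=arm.get_state(); Rm=R.from_rotvec(st['eef_rot']).as_matrix()
c=np.linalg.inv(w['world_to_cam'])[:3,3]; print('wristcam in tool',Rm.T@(c-st['tcp_pos']))
# depth cluster camera top
d=t['depth']
q=[px2w(t,u,v) for v in range(200,232) for u in range(290,320)]
q=np.array(q); m=abs(q[:,2]-230)<5; print(m.sum(), q[m].mean(0),q[m].min(0),q[m].max(0))
q=np.array([px2w(t,u,v) for v in range(240,256) for u in range(300,320)]); m=abs(q[:,2]-166)<5; print(m.sum(), q[m].mean(0),q[m].min(0),q[m].max(0))
E
```

```text
top [527.25003669  65.47323321 230.        ] [455.85363929  53.49418527 166.        ] 72.39435855712264 9.524501435448698
side [526.88196029  65.5105516  230.        ] [453.51521443  55.02877898 166.        ] 74.1117194259102
[527.5731895   65.82366914  14.        ] [array([577.99132781, 126.12983027,  14.        ]), array([595.5199462 ,  26.82892916,  14.        ]), array([477.17688967,   5.87736142,  14.        ]), array([459.60459435, 104.45855572,  14.        ])]
wristcam in tool [-142.44910916   -0.52441353  -71.59143112]
156 [526.36613339  66.48748941 230.35786704] [511.24154817  51.52783538 225.13374713] [542.22645535  80.21982052 234.54453163]
84 [455.82611979  54.19386023 165.3187291 ] [441.55784989  39.63632609 161.21797131] [469.24274363  64.74294636 170.65687933]
```

```bash
cat >> h.py <<'E'
def Rd(phi):
    f=np.radians(phi); x=np.array([0,0,-1.]); y=np.array([np.cos(f),np.sin(f),0]); return np.array([x,y,np.cross(x,y)]).T
def rows(pos,phi,n,longyaw=0):
    st=arm.get_state(); p=np.array(st['tcp_pos']);M=R.from_rotvec(st['eef_rot']); T=R.from_matrix(Rd(phi))
    rv=(M.inv()*T).as_rotvec()
    if longyaw: 
        a=np.linalg.norm(rv); rv=rv/a*(a-2*np.pi)
    d=np.array(pos)-p; out=[]
    for i in range(n):
        sh=M.inv().apply(d/n)/100; out.append([round(float(v),3) for v in np.r_[sh,rv/n/(np.pi/2)]]); M=M*R.from_rotvec(rv/n)
    return out
def stt():
    s=arm.get_state(); M=R.from_rotvec(s['eef_rot']).as_matrix(); print('t%.2f'%s['time_s'],s['tcp_pos'].round(2),'phi %.2f'%np.degrees(np.arctan2(M[1,1],M[0,1])),'xax',M[:,0].round(4),'F',s['force'].round(2),'T',s['wrist_torque'].round(3),'gap %.2f'%s['finger_gap'],'j',s['joint_pos'].round(3))
E
python3 - <<'E'
from h import *
r=rows([527,65.7,320],70,17)
for q in r: print(q,',')
E
```

```text
[-0.052, -0.291, -0.309, -0.094, -0.0, 0.0] ,
[-0.052, -0.242, -0.348, -0.094, -0.0, 0.0] ,
[-0.052, -0.188, -0.38, -0.094, -0.0, 0.0] ,
[-0.052, -0.13, -0.404, -0.094, -0.0, 0.0] ,
[-0.052, -0.069, -0.419, -0.094, -0.0, 0.0] ,
[-0.052, -0.007, -0.424, -0.094, -0.0, 0.0] ,
[-0.052, 0.056, -0.421, -0.094, -0.0, 0.0] ,
[-0.052, 0.118, -0.408, -0.094, -0.0, 0.0] ,
[-0.052, 0.176, -0.386, -0.094, -0.0, 0.0] ,
[-0.052, 0.231, -0.356, -0.094, -0.0, 0.0] ,
[-0.053, 0.281, -0.318, -0.094, -0.0, 0.0] ,
[-0.053, 0.325, -0.273, -0.094, -0.0, 0.0] ,
[-0.053, 0.362, -0.222, -0.094, -0.0, 0.0] ,
[-0.053, 0.391, -0.166, -0.094, -0.0, 0.0] ,
[-0.053, 0.411, -0.106, -0.094, -0.0, 0.0] ,
[-0.053, 0.422, -0.045, -0.094, -0.0, 0.0] ,
[-0.053, 0.424, 0.018, -0.094, -0.0, 0.0] ,
```

Request:
drive_tool:
  series:
    - [[-0.2,-0.29,-0.31,-0.094,0,0],[-0.2,-0.24,-0.35,-0.094,0,0],[-0.2,-0.19,-0.38,-0.094,0,0],[-0.1,-0.13,-0.4,-0.094,0,0],[-0.1,-0.07,-0.42,-0.094,0,0],[-0.1,-0.01,-0.42,-0.094,0,0],[0,0.06,-0.42,-0.094,0,0],[0,0.12,-0.41,-0.094,0,0],[0,0.18,-0.39,-0.094,0,0],[0,0.23,-0.36,-0.094,0,0]]
  hand: 0

```text
time_s: 1.4
tcp_pos: [372.1, -174.5, 322.4]
eef_rot: [1.048, 1.309, -1.04]
force: [-0.5, -0.3, 0.9]
finger_gap: 85.1
```

```bash
python3 - <<'E'
from h import *
stt()
r=rows([527,65.7,320],70,9)
for q in r: print(q,',')
E
```

```text
t1.40 [ 372.14 -174.53  322.42] phi 12.74 xax [ 0.0011  0.0056 -1.    ] F [-0.45 -0.29  0.94] T [-0.004 -0.003 -0.02 ] gap 85.11 j [-0.733 -0.275  1.862  0.005  1.557 -0.956]
[0.004, 0.227, -0.222, -0.071, -0.0, -0.0] ,
[0.004, 0.25, -0.196, -0.071, -0.0, -0.0] ,
[0.004, 0.27, -0.167, -0.071, -0.0, -0.0] ,
[0.004, 0.287, -0.136, -0.071, -0.0, -0.0] ,
[0.004, 0.3, -0.103, -0.071, -0.0, -0.0] ,
[0.003, 0.31, -0.069, -0.071, -0.0, -0.0] ,
[0.003, 0.316, -0.035, -0.071, -0.0, -0.0] ,
[0.003, 0.318, 0.0, -0.071, -0.0, -0.0] ,
[0.003, 0.316, 0.036, -0.071, -0.0, -0.0] ,
```

Tracking is good.

Request:
drive_tool:
  series:
    - [[0,0.23,-0.22,-0.071,0,0],[0,0.25,-0.2,-0.071,0,0],[0,0.27,-0.17,-0.071,0,0],[0,0.29,-0.14,-0.071,0,0],[0,0.3,-0.1,-0.071,0,0],[0,0.31,-0.07,-0.071,0,0],[0,0.32,-0.035,-0.071,0,0],[0,0.32,0,-0.071,0,0],[0,0.2,0.03,-0.071,0,0],[0,0,0,0,0,0]]

```text
time_s: 2.65
tcp_pos: [520.8, 71.6, 321.5]
eef_rot: [0.244, 1.561, -0.235]
force: [-0.8, 0.5, -0.2]
finger_gap: 85.2
```

```bash
python3 - <<'E'
from h import *
stt()
s=snap('wrist','w1'); print(w2px(s,[527,65.7,230]),w2px(s,[527,65.7,206]),w2px(s,[455.7,53.8,166]))
snap('top','t2')
r=rows([527,65.7,250],70,2)
for q in r: print(q,',')
E
```

```text
t2.65 [520.79  71.55 321.48] phi 72.51 xax [-0.0021  0.006  -1.    ] F [-0.77  0.51 -0.16] T [-0.007  0.014  0.027] gap 85.18 j [-0.093  0.007  1.614  0.006  1.523 -1.359]
[315.23131846 255.5583572 ] [315.71037941 244.20689118] [270.8607499  143.36053087]
[0.358, -0.014, 0.04, 0.013, -0.001, -0.001] ,
[0.358, -0.012, 0.04, 0.013, -0.001, -0.001] ,
```

View pics/w1.png

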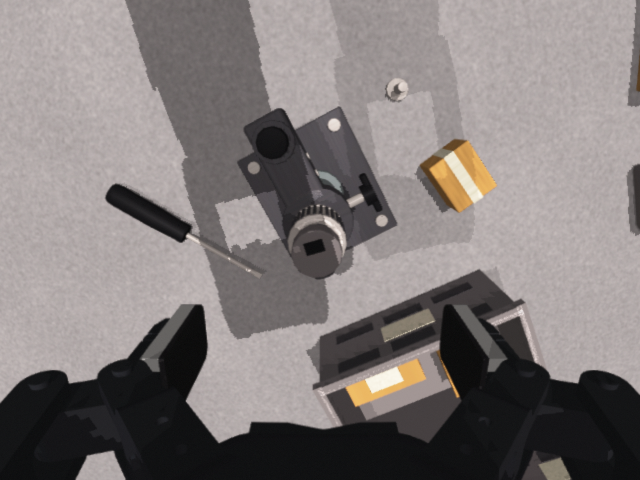

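```bash
python3 - <<'E'
from h import *
s=ld('w1')
c=s['color'][200:290,250:370,::-1]; cv2.imwrite('pics/w1c.png',cv2.resize(c,None,fx=6.6,fy=6.6,interpolation=cv2.INTER_CUBIC))
q=np.array([px2w(s,u,v) for v in range(215,290) for u in range(280,360)]); m=abs(q[:,2]-230)<3; print(m.sum(), q[m].mean(0),(q[m].min(0)+q[m].max(0))/2)
q=np.array([px2w(s,u,v) for v in range(115,170) for u in range(240,305)]); m=abs(q[:,2]-166)<3; print(m.sum(), q[m].mean(0),(q[m].min(0)+q[m].max(0))/2)
E
```

```text
2006 [525.61279575  67.11284233 230.52409925] [526.78064248  66.90306643 229.90005984]
806 [455.2532073   54.54986489 165.79710279] [455.35865992  54.21585584 165.52251459]
```

View pics/w1c.png

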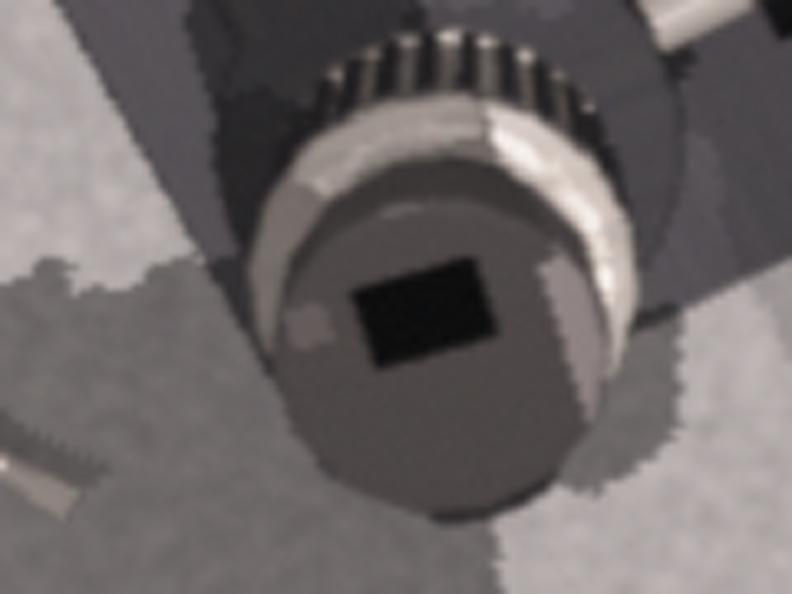

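Request:
drive_tool:
  series:
    - [[0.1,-0.03,0.08,0.02,0,0],[0.2,0,0,0,0,0],[0,0,0,0,0,0],[0,0,0,0,0,0]]

```text
time_s: 3.25
tcp_pos: [527.1, 61.5, 290.2]
eef_rot: [0.28, 1.556, -0.273]
force: [-0.4, -0.7, -0.5]
finger_gap: 85.5
```

```bash
python3 - <<'E'
from h import *
stt()
s=snap('wrist','w2'); print(w2px(s,[526.6,66.2,230]))
q=np.array([px2w(s,u,v) for v in range(150,400) for u in range(220,420)]); m=abs(q[:,2]-230)<3; print(m.sum(), q[m].mean(0),(q[m].min(0)+q[m].max(0))/2)
r=rows([526.6,66.2,167],70,5)
for q in r: print(q,',')
E
```

```text
t3.25 [527.13  61.51 290.22] phi 69.83 xax [-0.0019  0.0046 -1.    ] F [-0.36 -0.75 -0.55] T [-0.011 -0.04  -0.023] gap 85.48 j [-0.11   0.037  1.645  0.004  1.462 -1.33 ]
[329.40074641 256.65801057]
2646 [525.62009907  67.0193401  230.5217748 ] [526.80396929  66.74323595 229.86284403]
[0.246, 0.008, -0.003, -0.0, -0.0, -0.0] ,
[0.246, 0.008, -0.003, -0.0, -0.0, -0.0] ,
[0.246, 0.008, -0.003, -0.0, -0.0, -0.0] ,
[0.246, 0.008, -0.004, -0.0, -0.0, -0.0] ,
[0.246, 0.008, -0.004, -0.0, -0.0, -0.0] ,
```

View pics/w2.png

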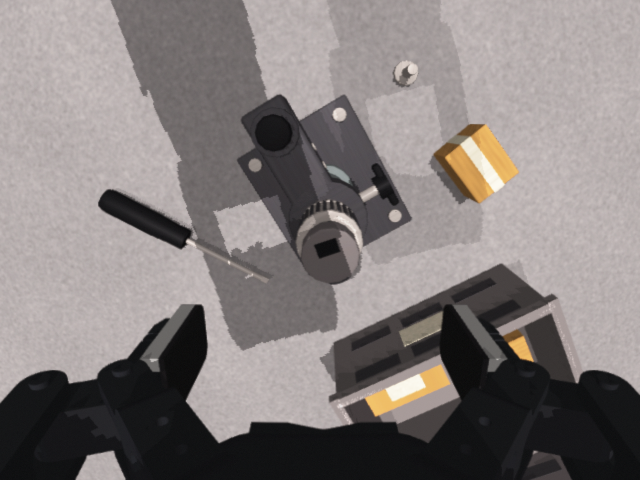

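Request:
drive_tool:
  series:
    - [[0.2,0.04,-0.015,0,-0.001,-0.001],[0.2,0,0,0,0,0],[0,0,0,0,0,0]]

```text
time_s: 3.68
tcp_pos: [528.4, 65.4, 251.9]
eef_rot: [0.28, 1.55, -0.276]
force: [0.5, -0.4, 0.2]
finger_gap: 85.3
```

```bash
python3 - <<'E'
from h import *
stt()
s=snap('wrist','w3'); print(w2px(s,[526.5,66.4,230]))
r=rows([526.5,66.4,167],70,4)
for q in r: print(q,',')
E
```

```text
t3.67 [528.4   65.35 251.95] phi 69.72 xax [ 0.0034  0.002  -1.    ] F [ 0.47 -0.44  0.19] T [0.032 0.021 0.032] gap 85.30 j [-0.101  0.065  1.693  0.002  1.38  -1.319]
[322.29230673 284.20602229]
[0.215, -0.0, -0.008, -0.001, 0.001, -0.001] ,
[0.215, -0.0, -0.008, -0.001, 0.001, -0.001] ,
[0.215, -0.0, -0.008, -0.001, 0.001, -0.001] ,
[0.215, 0.0, -0.007, -0.001, 0.001, -0.001] ,
```

View pics/w3.png

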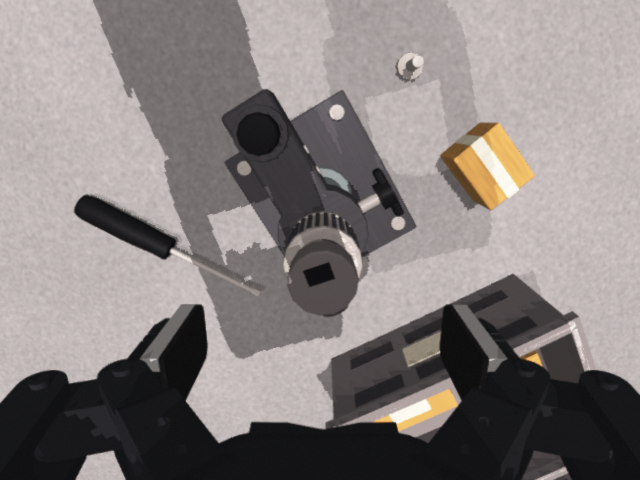

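Request:
drive_tool:
  series:
    - [[0.2,0.003,-0.027,0,0.002,-0.002],[0.2,0,0,0,0,0],[0.2,0,0,0,0,0],[0.2,0,0,0,0,0],[0.04,0,0,0,0,0],[0,0,0,0,0,0]]

```text
time_s: 4.47
tcp_pos: [528.0, 66.6, 167.3]
eef_rot: [0.278, 1.547, -0.278]
force: [-0.2, -0.4, -0.3]
finger_gap: 85.3
```

```bash
python3 - <<'E'
from h import *
stt()
s=snap('wrist','w4');snap('side','s4')
c=ld('s4')['color'][150:330,190:430,::-1]; cv2.imwrite('pics/s4c.png',cv2.resize(c,None,fx=3.3,fy=3.3,interpolation=cv2.INTER_CUBIC))
r=rows([526,66.6,167],70,1)
for q in r: print(q,',')
E
```

```text
t4.47 [527.98  66.61 167.3 ] phi 69.70 xax [ 5.4e-03 -9.0e-04 -1.0e+00] F [-0.19 -0.36 -0.28] T [-0.041 -0.006  0.009] gap 85.32 j [-0.097  0.15   1.779 -0.     1.207 -1.314]
[0.008, -0.008, -0.022, -0.003, 0.004, -0.001] ,
```

View pics/w4.png

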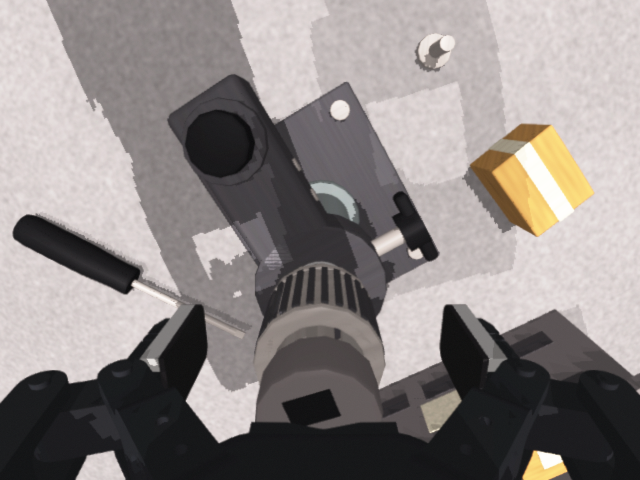

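View pics/s4c.png

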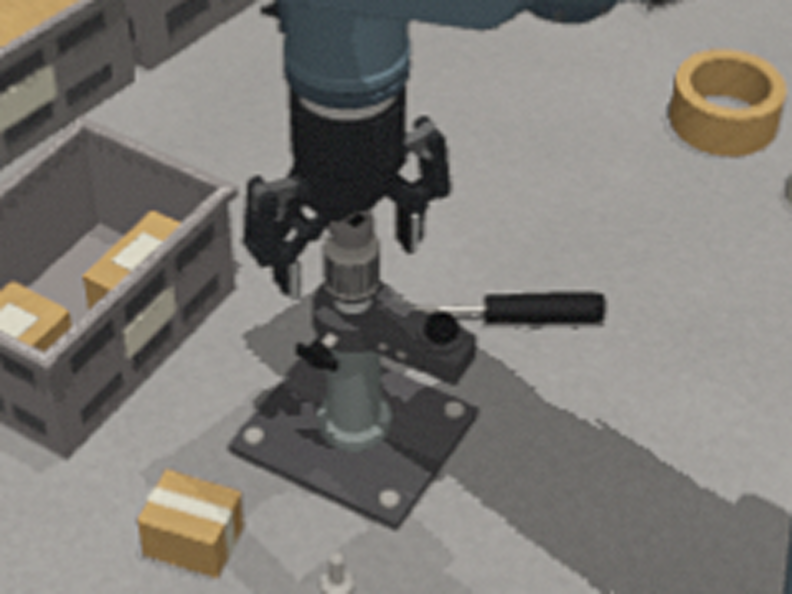

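Request:
drive_tool:
  series:
    - [[0,-0.005,-0.016,0,0.004,0],[0,0,0,0,0,0]]

```text
time_s: 4.82
tcp_pos: [527.4, 66.6, 169.3]
eef_rot: [0.279, 1.55, -0.277]
force: [-0.7, -0.2, -0.4]
finger_gap: 85.3
```

Request:
drive_tool:
  series:
    - [[0,0,0,0,0,0],[0,0,0,0,0,0],[0,0,0,0,0,0],[0,0,0,0,0,0],[0,0,0,0,0,0],[0,0,0,0,0,0]]
  hand: 1

```text
time_s: 5.58
tcp_pos: [527.4, 65.5, 170.4]
eef_rot: [0.277, 1.55, -0.278]
force: [-2.4, -1.4, 1.3]
finger_gap: 38.2
```

```bash
python3 - <<'E'
from h import *
stt()
E
```

```text
t5.58 [527.43  65.54 170.39] phi 69.74 xax [ 2.9e-03 -9.0e-04 -1.0e+00] F [-2.4  -1.41  1.28] T [ 0.077 -0.01   0.163] gap 38.23 j [-1.000e-01  1.460e-01  1.777e+00 -1.000e-03  1.216e+00 -1.316e+00]
```

Request:
drive_tool:
  series:
    - [[0,0,0,0.06,0,0],[0,0,0,0.06,0,0],[0,0,0,0.06,0,0],[0,0,0,0.06,0,0]]

```text
time_s: 6.08
tcp_pos: [527.2, 65.1, 170.4]
eef_rot: [0.578, 1.489, -0.58]
force: [-3.0, -2.0, 3.1]
finger_gap: 38.4
```

```bash
python3 - <<'E'
from h import *
stt()
snap('wrist','w5')
E
```

```text
t6.08 [527.21  65.07 170.41] phi 47.56 xax [ 0.0024 -0.0023 -1.    ] F [-3.04 -1.99  3.14] T [0.012 0.074 0.305] gap 38.36 j [-0.1    0.146  1.777 -0.002  1.216 -0.929]
```

View pics/w5.png

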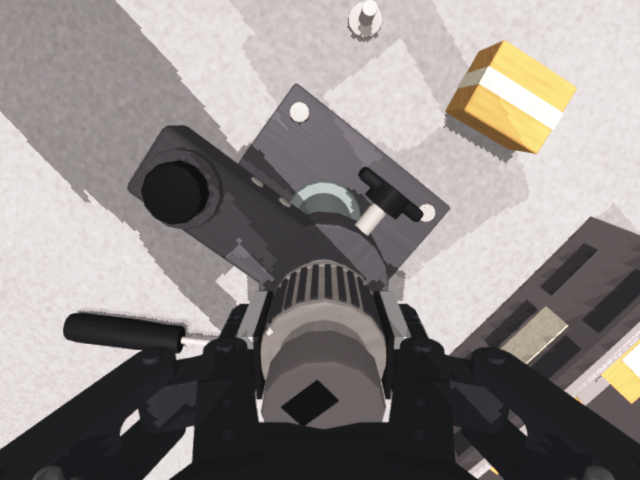

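Request:
drive_tool:
  series:
    - [[0,0,0,0.06,0,0],[0,0,0,0.06,0,0],[0,0,0,0.06,0,0],[0,0,0,0.06,0,0],[0,0,0,0.06,0,0],[0,0,0,0.06,0,0],[0,0,0,0.06,0,0],[0,0,0,0.06,0,0]]

```text
time_s: 7.12
tcp_pos: [526.3, 64.5, 170.4]
eef_rot: [1.159, 1.235, -1.164]
force: [-3.3, -1.6, 2.5]
finger_gap: 38.3
```

```bash
python3 - <<'E'
from h import *
stt()
E
```

```text
t7.12 [526.26  64.51 170.4 ] phi 3.66 xax [ 6.e-04 -5.e-03 -1.e+00] F [-3.32 -1.59  2.54] T [-0.065  0.079  0.36 ] gap 38.32 j [-0.099  0.145  1.777 -0.005  1.218 -0.161]
```

Request:
drive_tool:
  series:
    - [[0,0,0,0.04,0,0],[0,0,0,0.04,0,0],[0,0,0,0.04,0,0]]

```text
time_s: 7.5
tcp_pos: [525.8, 63.3, 170.4]
eef_rot: [1.29, 1.143, -1.302]
force: [-2.7, -13.2, 2.1]
finger_gap: 38.0
```

```bash
python3 - <<'E'
from h import *
stt()
E
```

```text
t7.50 [525.81  63.33 170.41] phi -6.91 xax [-5.0e-04 -9.3e-03 -1.0e+00] F [ -2.68 -13.23   2.1 ] T [-2.013  0.476  0.767] gap 37.96 j [-0.099  0.145  1.778 -0.01   1.218  0.025]
```

Request:
drive_tool:
  series:
    - [[0,0,-0.015,0.04,0.004,0],[0,0,-0.015,0.04,0.003,0]]

```text
time_s: 7.75
tcp_pos: [525.9, 65.4, 170.4]
eef_rot: [1.385, 1.083, -1.386]
force: [0.1, 0.2, 1.6]
finger_gap: 37.9
```

```bash
python3 - <<'E'
from h import *
stt()
snap('wrist','w6')
E
```

```text
t7.75 [525.94  65.38 170.44] phi -13.93 xax [ 4.0e-04 -1.4e-03 -1.0e+00] F [0.12 0.24 1.62] T [-0.037  0.175  0.45 ] gap 37.89 j [-1.000e-01  1.450e-01  1.778e+00 -1.000e-03  1.218e+00  1.440e-01]
```

View pics/w6.png

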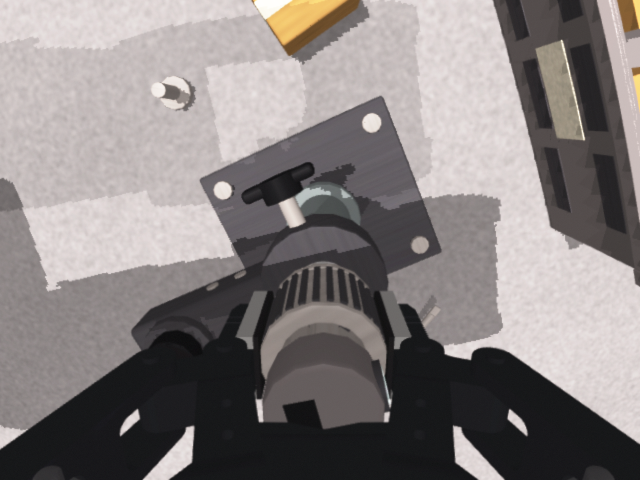

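Request:
drive_tool:
  series:
    - [[0,0,0,0.04,0,0],[0,0,0,0.04,0,0]]

```text
time_s: 8.05
tcp_pos: [526.7, 67.6, 170.6]
eef_rot: [1.479, 1.012, -1.472]
force: [3.0, 5.2, 0.2]
finger_gap: 38.0
```

```bash
python3 - <<'E'
from h import *
stt()
E
```

```text
t8.05 [526.74  67.63 170.56] phi -21.13 xax [ 0.0027  0.0023 -1.    ] F [3.03 5.2  0.17] T [ 0.628 -0.243  0.368] gap 37.96 j [-0.098  0.145  1.778  0.003  1.217  0.27 ]
```

Request:
drive_tool:
  series:
    - [[0,0,0.017,0,-0.002,0.001],[0,0,0,0.03,0,0]]

```text
time_s: 8.3
tcp_pos: [527.1, 68.3, 170.5]
eef_rot: [1.51, 0.985, -1.499]
force: [0.6, -1.2, 1.4]
finger_gap: 38.2
```

```bash
python3 - <<'E'
from h import *
stt()
E
```

```text
t8.30 [527.11  68.28 170.54] phi -23.54 xax [ 0.0055  0.0022 -1.    ] F [ 0.6  -1.2   1.37] T [-0.244  0.186  1.718] gap 38.22 j [-0.096  0.144  1.779  0.003  1.214  0.314]
```

Request:
drive_tool:
  series:
    - [[0,0,0,0.04,0,0],[0,0,0,0.02,0,0]]

```text
time_s: 8.55
tcp_pos: [527.4, 68.3, 170.4]
eef_rot: [1.573, 0.927, -1.562]
force: [-1.3, -4.5, 2.6]
finger_gap: 38.4
```

```bash
python3 - <<'E'
from h import *
stt()
s=snap('wrist','w7')
E
```

```text
t8.55 [527.44  68.33 170.42] phi -28.72 xax [ 0.0061  0.0011 -1.    ] F [-1.34 -4.55  2.57] T [-0.481  0.375  0.741] gap 38.44 j [-0.096  0.145  1.778  0.002  1.213  0.405]
```

View pics/w7.png

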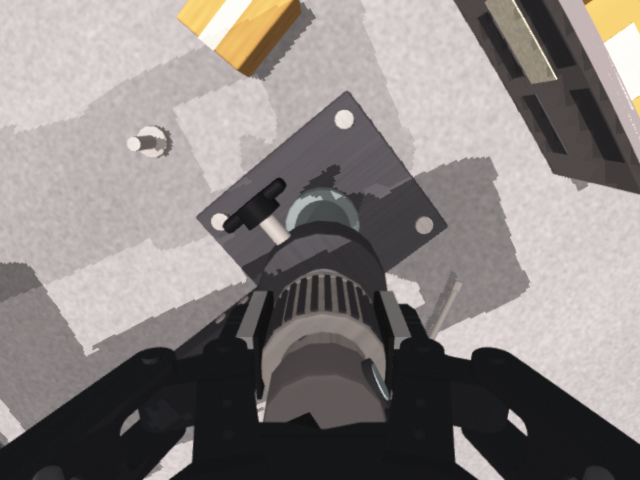

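Request:
drive_tool:
  series:
    - [[0,0,0,0,0,0],[0,0,0,0,0,0],[0,0,0,0,0,0],[0,0,0,0,0,0]]
  hand: 0

```text
time_s: 9.1
tcp_pos: [527.4, 68.8, 170.0]
eef_rot: [1.575, 0.928, -1.562]
force: [0.0, 0.1, 0.2]
finger_gap: 85.7
```

```bash
python3 - <<'E'
from h import *
stt()
for q in rows([526.4,65.9,168.5],10,4): print(q)
snap('wrist','w8')
E
```

```text
t9.10 [527.39  68.84 170.04] phi -28.75 xax [ 0.0062  0.0031 -1.    ] F [0.   0.12 0.23] T [ 0.007 -0.026 -0.027] gap 85.67 j [-0.096  0.145  1.779  0.004  1.212  0.405]
[0.004, 0.001, 0.008, -0.108, -0.001, -0.001]
[0.004, 0.0, 0.008, -0.108, -0.001, -0.001]
[0.004, -0.001, 0.008, -0.108, -0.001, -0.001]
[0.004, -0.003, 0.007, -0.108, -0.001, -0.001]
```

View pics/w8.png

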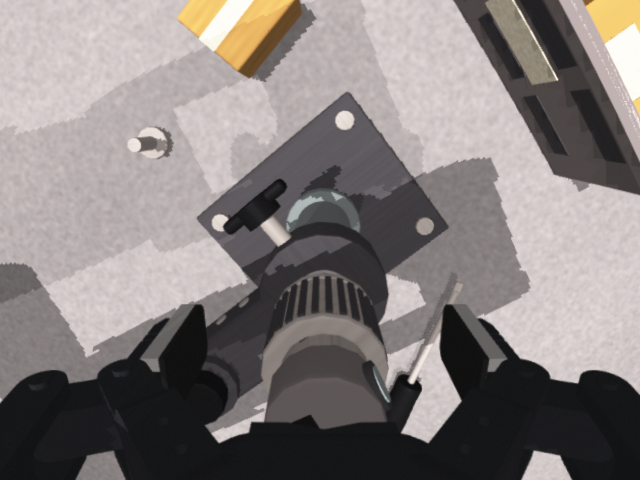

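Request:
drive_tool:
  series:
    - [[0.005,0,0.01,-0.108,-0.001,-0.001],[0.005,0,0.01,-0.108,-0.001,-0.001],[0.005,0,0.008,-0.108,-0.001,-0.001],[0.005,0,0.008,-0.108,-0.001,-0.001],[0,0,0,0,0,0]]

```text
time_s: 9.78
tcp_pos: [526.6, 65.5, 168.1]
eef_rot: [1.062, 1.295, -1.065]
force: [-0.0, 0.0, 0.7]
finger_gap: 85.5
```

```bash
python3 - <<'E'
from h import *
stt()
for q in rows([526.4,65.9,168.5],10,1): print(q)
E
```

```text
t9.78 [526.56  65.51 168.08] phi 11.27 xax [-7.0e-04 -1.7e-03 -1.0e+00] F [-0.01  0.01  0.74] T [ 0.019  0.02  -0.005] gap 85.51 j [-0.099  0.15   1.778 -0.002  1.215 -0.295]
[-0.004, -0.001, -0.004, 0.014, 0.001, 0.001]
```

Request:
drive_tool:
  series:
    - [[0,0,0,0,0,0],[0,0,0,0,0,0],[0,0,0,0,0,0],[0,0,0,0,0,0],[0,0,0,0,0,0],[0,0,0,0,0,0]]
  hand: 1

```text
time_s: 10.52
tcp_pos: [526.1, 65.5, 168.4]
eef_rot: [1.067, 1.293, -1.071]
force: [-0.6, 0.4, 1.8]
finger_gap: 39.0
```

Request:
drive_tool:
  series:
    - [[0,0,0,0.05,0,0]]

```text
time_s: 10.65
tcp_pos: [526.2, 65.0, 168.5]
eef_rot: [1.124, 1.258, -1.13]
force: [-2.4, -4.0, 0.6]
finger_gap: 38.7
```

```bash
python3 - <<'E'
from h import *
stt()
E
```

```text
t10.65 [526.21  65.01 168.46] phi 6.33 xax [-0.0013 -0.0033 -1.    ] F [-2.35 -4.    0.64] T [-0.497  0.283  1.162] gap 38.71 j [-0.099  0.149  1.778 -0.004  1.216 -0.208]
```

Request:
drive_tool:
  series:
    - [[0,0,0,0.05,0,0]]

```text
time_s: 10.78
tcp_pos: [526.1, 65.0, 168.4]
eef_rot: [1.183, 1.222, -1.189]
force: [-2.0, -1.1, 1.3]
finger_gap: 38.2
```

```bash
python3 - <<'E'
from h import *
stt()
E
```

```text
t10.78 [526.1   65.01 168.43] phi 1.79 xax [-0.0016 -0.0037 -1.    ] F [-1.95 -1.08  1.3 ] T [0.3   0.168 1.145] gap 38.19 j [-0.099  0.149  1.778 -0.004  1.216 -0.129]
```

Request:
drive_tool:
  series:
    - [[0,0,0,0.05,0,0]]

```text
time_s: 10.9
tcp_pos: [526.0, 65.1, 168.4]
eef_rot: [1.24, 1.184, -1.247]
force: [-2.0, -4.2, 1.8]
finger_gap: 38.0
```

```bash
python3 - <<'E'
from h import *
stt()
E
```

```text
t10.90 [526.01  65.06 168.44] phi -2.71 xax [-0.0017 -0.0043 -1.    ] F [-2.03 -4.25  1.76] T [-0.69   0.257  1.605] gap 38.05 j [-0.098  0.149  1.778 -0.005  1.216 -0.049]
```

```bash
python3 - <<'E'
from h import *
snap('wrist','w9')
E
```

Request:
drive_tool:
  series:
    - [[0,0,0,0.05,0,0],[0,0,0,0.05,0,0]]

```text
time_s: 11.2
tcp_pos: [525.9, 65.0, 168.5]
eef_rot: [1.352, 1.103, -1.361]
force: [-0.2, 4.9, 1.4]
finger_gap: 38.1
```

```bash
python3 - <<'E'
from h import *
stt()
snap('wrist','w10')
a=ld('w9')['color'][250:440,240:410,::-1];b=ld('w10')['color'][250:440,240:410,::-1]
cv2.imwrite('pics/cmp.png',cv2.resize(np.hstack([a,b]),None,fx=2.3,fy=2.3,interpolation=cv2.INTER_CUBIC))
E
```

```text
t11.20 [525.87  64.99 168.51] phi -11.63 xax [-0.0019 -0.0062 -1.    ] F [-0.21  4.89  1.38] T [1.041 0.013 2.44 ] gap 38.13 j [-0.097  0.149  1.778 -0.007  1.216  0.108]
```

View pics/cmp.png

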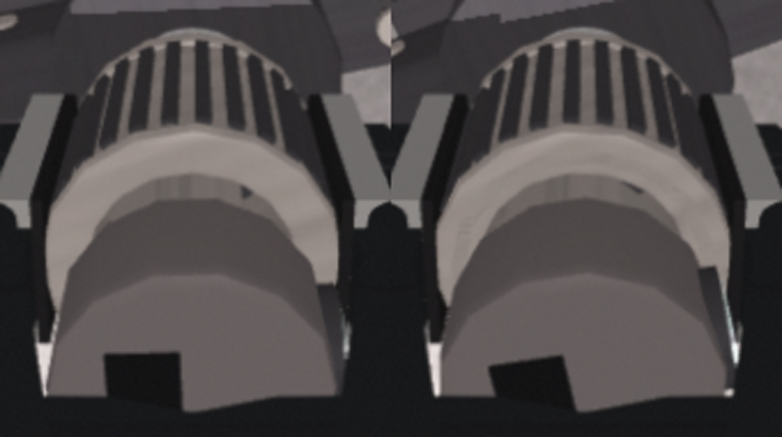

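Request:
drive_tool:
  series:
    - [[0,0,0,0,0,0],[0,0,0,0,0,0],[0,0,0,0,0,0],[0,0,0,0,0,0]]
  hand: 0

```text
time_s: 11.75
tcp_pos: [526.4, 65.4, 168.3]
eef_rot: [1.355, 1.101, -1.362]
force: [-0.1, 0.1, -0.5]
finger_gap: 85.5
```

Request:
drive_tool:
  series:
    - [[-0.2,0,0,0,0,0],[-0.25,0,0,0,0,0],[-0.25,0,0,0,0,0],[-0.3,0,0,0,0,0],[-0.2,0,0,0,0,0],[0,0,0,0,0,0]]

```text
time_s: 12.5
tcp_pos: [526.2, 65.3, 291.2]
eef_rot: [1.355, 1.102, -1.363]
force: [0.4, -0.4, -0.3]
finger_gap: 85.7
```

```bash
python3 - <<'E'
from h import *
stt()
for q in rows([455.3,54,275],100,11): print(q)
s=snap('wrist','w11'); print(w2px(s,[526.4,65.9,230]))
c=s['color'][:,:,::-1]; cv2.imwrite('pics/w11c.png',cv2.resize(c[200:400,200:460],None,fx=3,fy=3))
E
```

```text
t12.50 [526.17  65.33 291.18] phi -11.80 xax [-0.0021 -0.005  -1.    ] F [ 0.43 -0.43 -0.33] T [-0.031  0.008  0.043] gap 85.75 j [-0.097  0.036  1.644 -0.005  1.463  0.109]
[0.015, -0.061, 0.023, -0.113, 0.0, 0.0]
[0.015, -0.064, 0.012, -0.113, 0.0, 0.0]
[0.015, -0.065, 0.001, -0.113, 0.0, 0.0]
[0.015, -0.064, -0.011, -0.113, 0.0, 0.0]
[0.015, -0.061, -0.022, -0.113, 0.0, 0.0]
[0.015, -0.057, -0.033, -0.113, 0.0, 0.0]
[0.015, -0.05, -0.042, -0.113, 0.0, 0.0]
[0.015, -0.042, -0.05, -0.113, 0.0, 0.0]
[0.015, -0.032, -0.057, -0.113, 0.0, 0.0]
[0.015, -0.022, -0.062, -0.113, 0.0, 0.0]
[0.015, -0.01, -0.064, -0.113, 0.0, 0.0]
[323.41948765 258.93788803]
```

View pics/w11c.png

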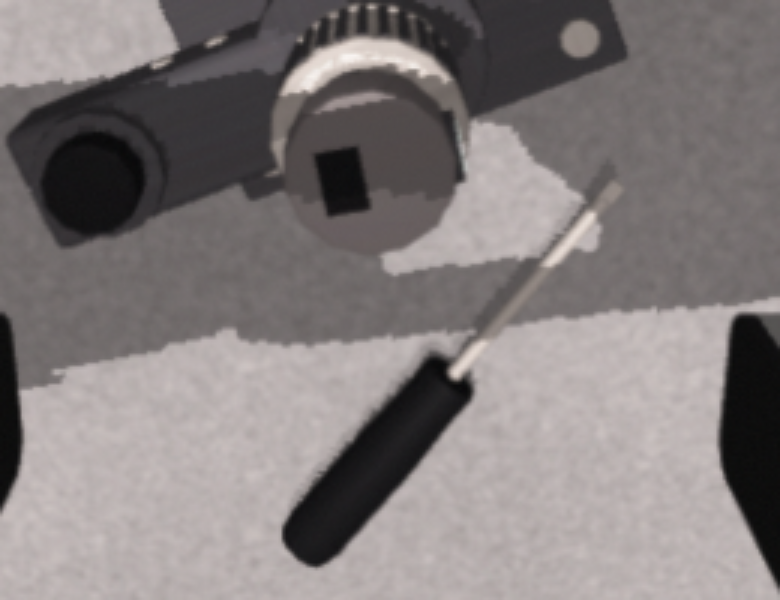

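Request:
drive_tool:
  series:
    - [[0,-0.061,0.023,-0.113,0,0],[0,-0.064,0.012,-0.113,0,0],[0,-0.065,0,-0.113,0,0],[0,-0.064,-0.011,-0.113,0,0],[0,-0.061,-0.022,-0.113,0,0],[0,-0.057,-0.033,-0.113,0,0],[0,-0.05,-0.042,-0.113,0,0],[0.02,-0.042,-0.05,-0.113,0,0],[0.02,-0.032,-0.057,-0.113,0,0],[0.02,-0.022,-0.062,-0.113,0,0],[0.02,-0.01,-0.064,-0.113,0,0],[0,0,0,0,0,0]]
  hand: 1

```text
time_s: 14.05
tcp_pos: [443.9, 52.2, 263.1]
eef_rot: [-0.186, 1.596, 0.19]
force: [0.3, 0.5, -1.1]
finger_gap: -0.4
```

```bash
python3 - <<'E'
from h import *
stt()
for q in rows([455.3,54,180],100,1): print(q)
s=snap('wrist','w12'); print(w2px(s,[455.3,54,166]))
E
```

```text
t14.05 [443.94  52.17 263.08] phi 103.64 xax [-0.0332 -0.0015 -0.9994] F [ 0.26  0.54 -1.06] T [ 0.012 -0.011 -0.011] gap -0.39 j [-0.145 -0.119  1.851 -0.006  1.443 -1.953]
[0.827, -0.014, 0.142, 0.041, -0.021, -0.003]
[319.76646316 262.25797072]
```

View pics/w12.png

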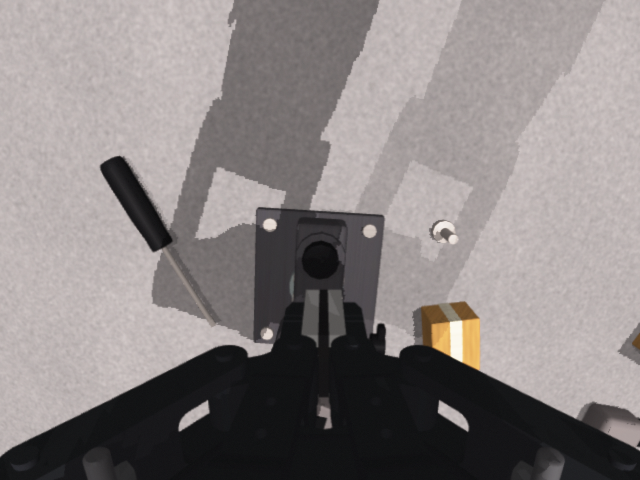

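Request:
drive_tool:
  series:
    - [[0.1,-0.01,0.08,0.03,-0.021,-0.003],[0.2,0,0.03,0.01,0,0],[0.2,0,0,0,0,0],[0,0,0,0,0,0]]

```text
time_s: 14.6
tcp_pos: [455.6, 53.8, 210.4]
eef_rot: [-0.122, 1.567, 0.124]
force: [-0.3, -0.3, 0.3]
finger_gap: 0.0
```

```bash
python3 - <<'E'
from h import *
stt()
for q in rows([455.3,54,180],100,1): print(q)
s=snap('wrist','w13'); print(w2px(s,[455.3,54,166]))
E
```

```text
t14.60 [455.61  53.78 210.4 ] phi 98.95 xax [ 3.0e-04  1.2e-03 -1.0e+00] F [-0.33 -0.29  0.33] T [-0.022  0.044 -0.009] gap 0.01 j [-1.430e-01 -6.600e-02  1.911e+00  1.000e-03  1.297e+00 -1.870e+00]
[0.304, 0.002, -0.003, -0.012, 0.0, -0.001]
[322.30635533 269.54529047]
```

View pics/w13.png

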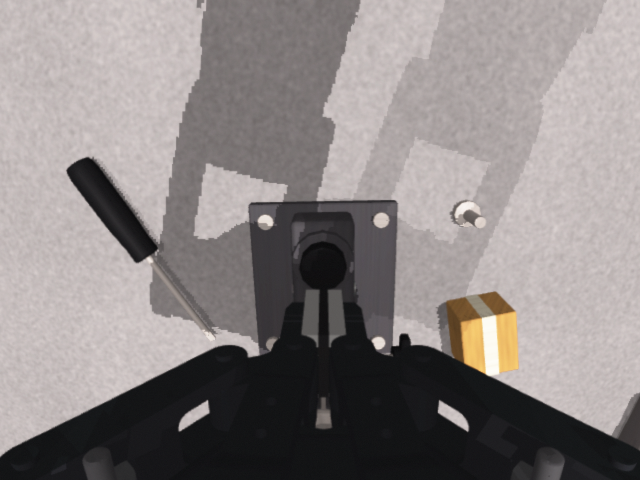

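Request:
drive_tool:
  series:
    - [[0.15,0,-0.005,0,0,0],[0.15,0,0,0,0,0],[0.06,0,0,0,0,0],[0,0,0,0,0,0]]

```text
time_s: 15.15
tcp_pos: [456.8, 53.5, 174.3]
eef_rot: [-0.121, 1.563, 0.121]
force: [-0.8, -0.4, 0.6]
finger_gap: -0.0
```

Request:
drive_tool:
  series:
    - [[0.05,0,0,0,0,0],[0.04,0,0,0,0,0]]

```text
time_s: 15.4
tcp_pos: [457.5, 53.5, 165.5]
eef_rot: [-0.121, 1.562, 0.121]
force: [0.1, -0.4, 1.0]
finger_gap: -0.1
```

```bash
python3 - <<'E'
from h import *
stt()
E
```

```text
t15.40 [457.48  53.46 165.55] phi 98.84 xax [ 5.8e-03  5.0e-04 -1.0e+00] F [ 0.11 -0.4   1.04] T [ 0.043 -0.019 -0.001] gap -0.06 j [-1.430e-01 -1.000e-02  1.954e+00  1.000e-03  1.192e+00 -1.869e+00]
```

Request:
drive_tool:
  series:
    - [[0.03,0,-0.02,0,0.003,0],[0.03,0,0,0,0,0],[0.01,0,0,0,0,0]]

```text
time_s: 15.78
tcp_pos: [456.3, 53.0, 159.2]
eef_rot: [-0.122, 1.564, 0.121]
force: [-2.4, 0.7, 4.3]
finger_gap: -0.1
```

```bash
python3 - <<'E'
from h import *
stt(); snap('side','s14')
c=ld('s14')['color'][150:330,190:430,::-1]; cv2.imwrite('pics/s14c.png',cv2.resize(c,None,fx=3.3,fy=3.3,interpolation=cv2.INTER_CUBIC))
E
```

```text
t15.78 [456.33  53.03 159.19] phi 98.85 xax [ 3.e-03 -6.e-04 -1.e+00] F [-2.38  0.67  4.26] T [ 0.031 -0.026 -0.021] gap -0.09 j [-0.143 -0.002  1.96  -0.     1.18  -1.869]
```

View pics/s14c.png

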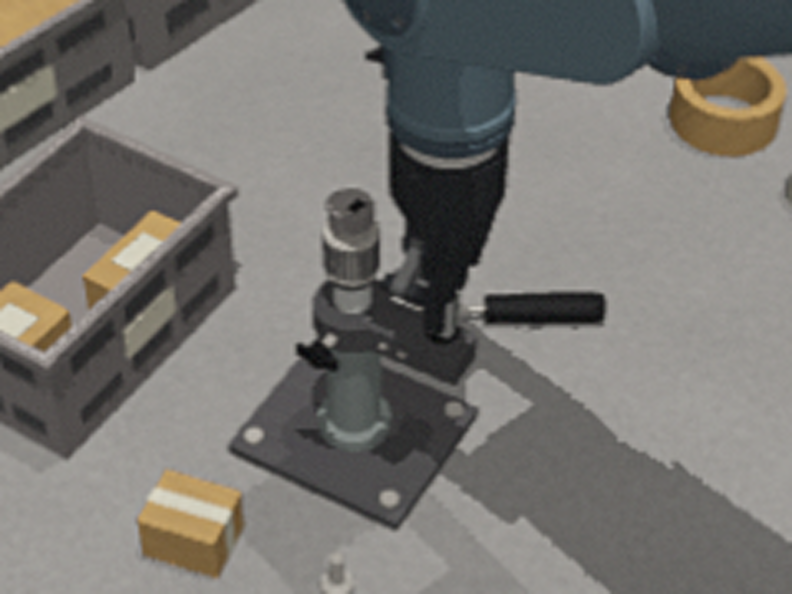

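Request:
drive_tool:
  series:
    - [[0.005,0,0,0,0,0],[0,0,0,0,0,0],[-0.1,0,-0.03,0,0,0],[-0.3,0,-0.03,0,0,0],[-0.4,0,0,0,0,0],[-0.4,0,0,0,0,0],[0,0,0,0,0,0]]

```text
time_s: 16.7
tcp_pos: [447.8, 52.3, 282.6]
eef_rot: [-0.121, 1.568, 0.121]
force: [0.5, -0.8, 0.1]
finger_gap: 0.2
```

```bash
python3 - <<'E'
from h import *
stt(); s=snap('side','s15'); t=snap('top','t15')
c=s['color'][150:330,190:430,::-1]; cv2.imwrite('pics/s15c.png',cv2.resize(c,None,fx=3.3,fy=3.3,interpolation=cv2.INTER_CUBIC))
for q in rows([526.3,65.7,300],30,9): print(q)
E
```

```text
t16.70 [447.78  52.27 282.63] phi 98.85 xax [-4.e-04 -2.e-04 -1.e+00] F [ 0.45 -0.82  0.12] T [-0.03  -0.016  0.002] gap 0.15 j [-0.148 -0.15   1.838 -0.     1.454 -1.873]
[-0.024, 0.001, 0.09, 0.085, -0.0, 0.0]
[-0.024, 0.013, 0.089, 0.085, -0.0, 0.0]
[-0.024, 0.025, 0.087, 0.085, -0.0, 0.0]
[-0.024, 0.036, 0.083, 0.085, -0.0, 0.0]
[-0.024, 0.047, 0.077, 0.085, -0.0, 0.0]
[-0.024, 0.057, 0.071, 0.085, -0.0, 0.0]
[-0.023, 0.065, 0.062, 0.085, -0.0, 0.0]
[-0.023, 0.073, 0.053, 0.085, -0.0, 0.0]
[-0.023, 0.08, 0.043, 0.085, -0.0, 0.0]
```

View pics/s15c.png

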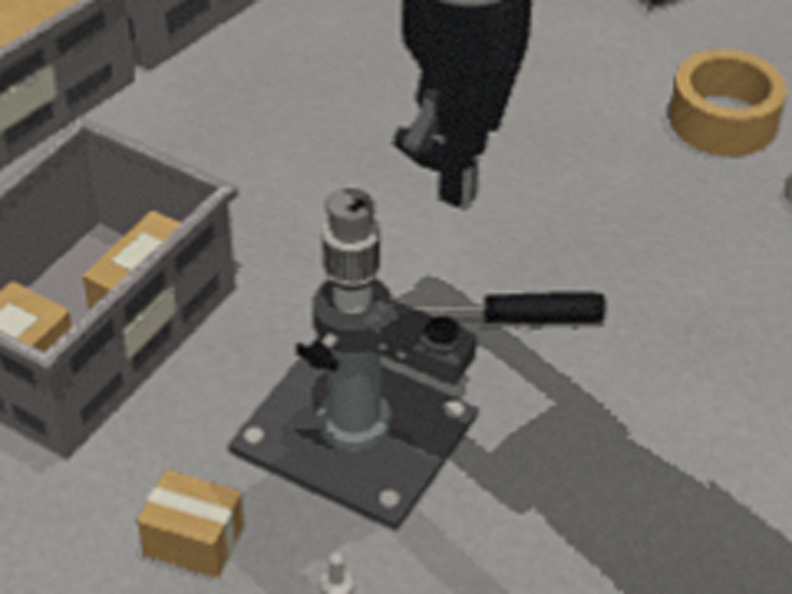

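Request:
drive_tool:
  series:
    - [[-0.1,0,0.05,0.054,0,0],[-0.05,0.015,0.14,0.054,0,0],[0,0.025,0.15,0.054,0,0],[0,0.04,0.15,0.054,0,0],[0,0.05,0.14,0.054,0,0],[0,0.06,0.12,0.054,0,0],[0,0,0,0,0,0],[0,0,0,0,0,0]]
  hand: 0

```text
time_s: 17.8
tcp_pos: [516.5, 66.0, 278.2]
eef_rot: [0.289, 1.586, -0.293]
force: [0.2, 0.6, -0.8]
finger_gap: 84.9
```

```bash
python3 - <<'E'
from h import *
stt()
for q in rows([526.3,65.8,270],70,1): print(q)
E
```

```text
t17.80 [516.49  65.95 278.22] phi 68.87 xax [-0.034   0.0037 -0.9994] F [ 0.15  0.56 -0.77] T [ 0.053 -0.002 -0.001] gap 84.85 j [-0.101  0.045  1.661  0.     1.47  -1.303]
[0.079, 0.035, 0.095, -0.013, -0.021, 0.005]
```

Request:
drive_tool:
  series:
    - [[0,0.035,0.09,-0.008,-0.021,0.005],[0,0,0,0,0,0],[0,0,0,0,0,0]]

```text
time_s: 18.18
tcp_pos: [525.7, 65.9, 277.5]
eef_rot: [0.277, 1.551, -0.278]
force: [0.2, 0.3, -0.1]
finger_gap: 85.4
```

```bash
python3 - <<'E'
from h import *
stt()
for q in rows([526.3,65.8,182],70,5): print(q)
s=snap('wrist','w16'); print(w2px(s,[526.3,65.8,244]))
E
```

```text
t18.18 [525.7   65.93 277.52] phi 69.75 xax [ 0.0013 -0.001  -1.    ] F [ 0.2   0.26 -0.14] T [-0.017 -0.014  0.025] gap 85.43 j [-9.900e-02  4.100e-02  1.666e+00 -1.000e-03  1.433e+00 -1.316e+00]
[0.191, 0.0, 0.001, -0.001, 0.0, 0.0]
[0.191, 0.0, 0.001, -0.001, 0.0, 0.0]
[0.191, 0.0, 0.001, -0.001, 0.0, 0.0]
[0.191, 0.0, 0.001, -0.001, 0.0, 0.0]
[0.191, 0.0, 0.001, -0.001, 0.0, 0.0]
[322.01556064 280.02665205]
```

View pics/w16.png

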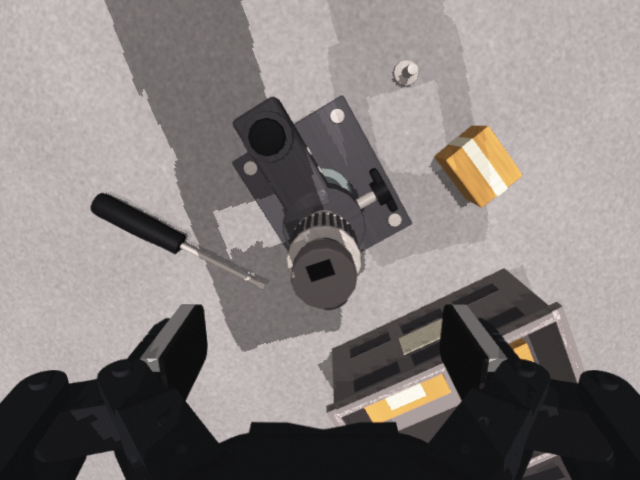

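Request:
drive_tool:
  series:
    - [[0.2,0,0,0,0,0],[0.2,0,0,0,0,0],[0.2,0,0,0,0,0],[0.2,0,0,0,0,0],[0.13,0,0,0,0,0],[0,0,0,0,0,0]]

```text
time_s: 18.98
tcp_pos: [526.9, 65.6, 184.0]
eef_rot: [0.276, 1.547, -0.277]
force: [-0.0, 0.4, -0.1]
finger_gap: 85.2
```

```bash
python3 - <<'E'
from h import *
stt()
for q in rows([526.3,65.8,183],70,1): print(q)
E
```

```text
t18.98 [526.92  65.63 183.97] phi 69.77 xax [ 0.0053 -0.0014 -1.    ] F [-0.03  0.42 -0.06] T [-0.016 -0.014  0.02 ] gap 85.22 j [-9.900e-02  1.280e-01  1.768e+00 -1.000e-03  1.241e+00 -1.317e+00]
[0.01, -0.001, -0.006, -0.003, 0.003, -0.0]
```

Request:
drive_tool:
  series:
    - [[0.01,0,-0.006,0,0.003,0],[0,0,0,0,0,0],[0,0,0,0,0,0],[0,0,0,0,0,0],[0,0,0,0,0,0],[0,0,0,0,0,0],[0,0,0,0,0,0]]
  hand: 1

```text
time_s: 19.85
tcp_pos: [527.5, 65.5, 185.3]
eef_rot: [0.276, 1.549, -0.276]
force: [-0.4, -0.1, -0.2]
finger_gap: 38.3
```

```bash
python3 - <<'E'
from h import *
stt()
s=snap('side','s17')
c=s['color'][150:330,190:430,::-1]; cv2.imwrite('pics/s17c.png',cv2.resize(c,None,fx=3.3,fy=3.3,interpolation=cv2.INTER_CUBIC))
E
```

```text
t19.85 [527.49  65.45 185.28] phi 69.83 xax [ 3.8e-03 -9.0e-04 -1.0e+00] F [-0.44 -0.14 -0.23] T [-0.104  0.106  0.178] gap 38.33 j [-0.1    0.128  1.764 -0.     1.245 -1.318]
```

View pics/s17c.png

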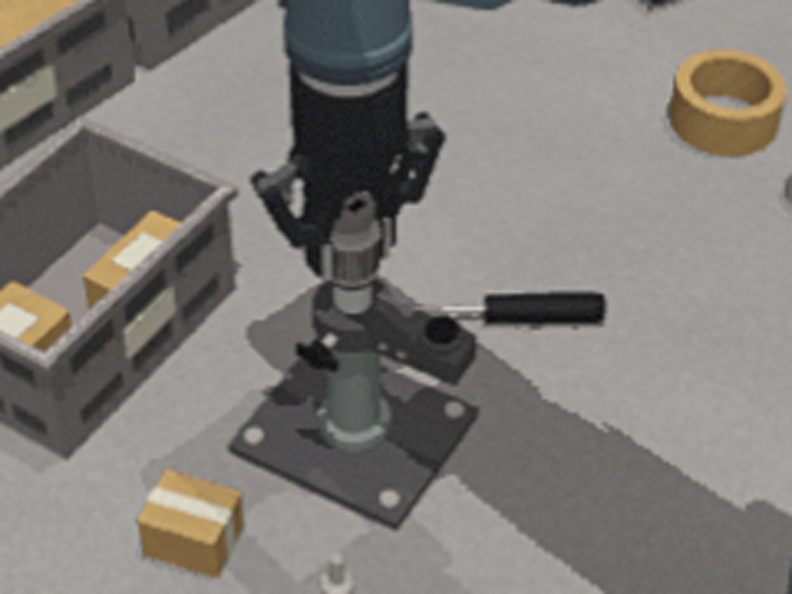

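Request:
drive_tool:
  series:
    - [[-0.05,0,0,0,0,0],[-0.06,0,0,0,0,0],[-0.06,0,0,0,0,0],[-0.06,0,0,0,0,0]]

```text
time_s: 20.4
tcp_pos: [527.3, 65.4, 207.2]
eef_rot: [0.276, 1.55, -0.276]
force: [4.3, -0.3, -9.7]
finger_gap: 38.4
```

```bash
python3 - <<'E'
from h import *
stt()
s=snap('side','s18')
c=s['color'][150:330,190:430,::-1]; cv2.imwrite('pics/s18c.png',cv2.resize(c,None,fx=3.3,fy=3.3,interpolation=cv2.INTER_CUBIC))
for q in rows([526.3,65.8,210],70,1): print(q)
E
```

```text
t20.40 [527.35  65.44 207.19] phi 69.82 xax [ 2.9e-03 -4.0e-04 -1.0e+00] F [ 4.35 -0.33 -9.73] T [-0.107 -0.747  0.175] gap 38.40 j [-0.1    0.105  1.743 -0.     1.291 -1.318]
[-0.019, -0.001, -0.012, -0.002, 0.002, -0.0]
```

View pics/s18c.png

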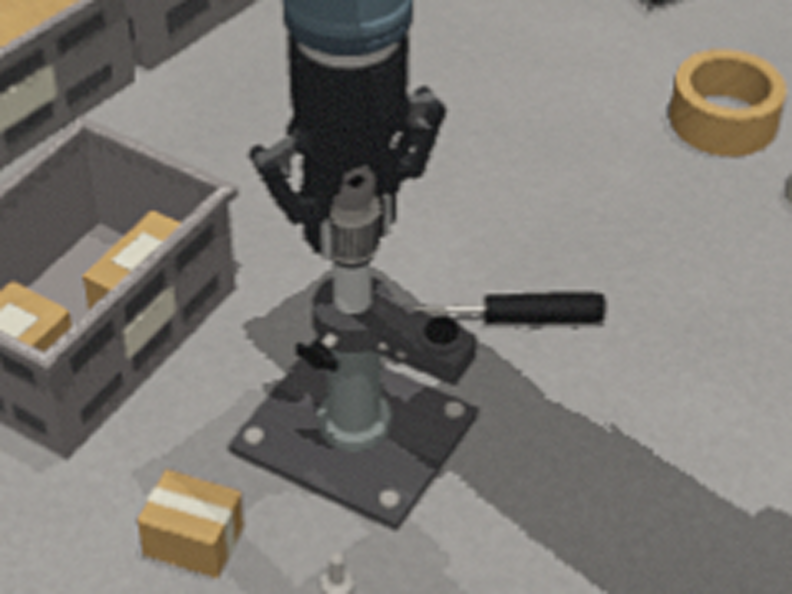

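Request:
drive_tool:
  series:
    - [[-0.05,0,-0.004,0,0,0],[-0.05,0,0,0,0,0],[-0.05,0,0,0,0,0],[-0.05,0,0,0,0,0],[-0.05,0,0,0,0,0],[-0.05,0,0,0,0,0],[-0.05,0,0,0,0,0],[-0.05,0,0,0,0,0]]

```text
time_s: 21.45
tcp_pos: [527.4, 65.4, 250.3]
eef_rot: [0.276, 1.548, -0.276]
force: [4.7, 0.4, -9.4]
finger_gap: 38.0
```

```bash
python3 - <<'E'
from h import *
stt()
E
```

```text
t21.45 [527.37  65.42 250.33] phi 69.81 xax [ 4.8e-03 -8.0e-04 -1.0e+00] F [ 4.67  0.36 -9.39] T [-0.13  -0.713  0.226] gap 38.00 j [-0.1    0.063  1.698 -0.     1.375 -1.318]
```

Request:
drive_tool:
  series:
    - [[-0.04,0,0,0,0,0],[-0.03,0,0,0,0,0],[-0.015,0,0,0,0,0],[0,0,0,0,0,0]]

```text
time_s: 21.95
tcp_pos: [527.4, 65.4, 260.2]
eef_rot: [0.276, 1.548, -0.276]
force: [3.3, 0.5, -6.8]
finger_gap: 38.4
```

```bash
python3 - <<'E'
from h import *
stt()
s=snap('side','s19')
c=s['color'][140:290,190:390,::-1]; cv2.imwrite('pics/s19c.png',cv2.resize(c,None,fx=4,fy=4,interpolation=cv2.INTER_CUBIC))
E
```

```text
t21.95 [527.38  65.41 260.22] phi 69.82 xax [ 0.0054 -0.001  -1.    ] F [ 3.34  0.53 -6.77] T [-0.116 -0.569  0.151] gap 38.42 j [-0.1    0.055  1.687 -0.     1.394 -1.318]
```

View pics/s19c.png

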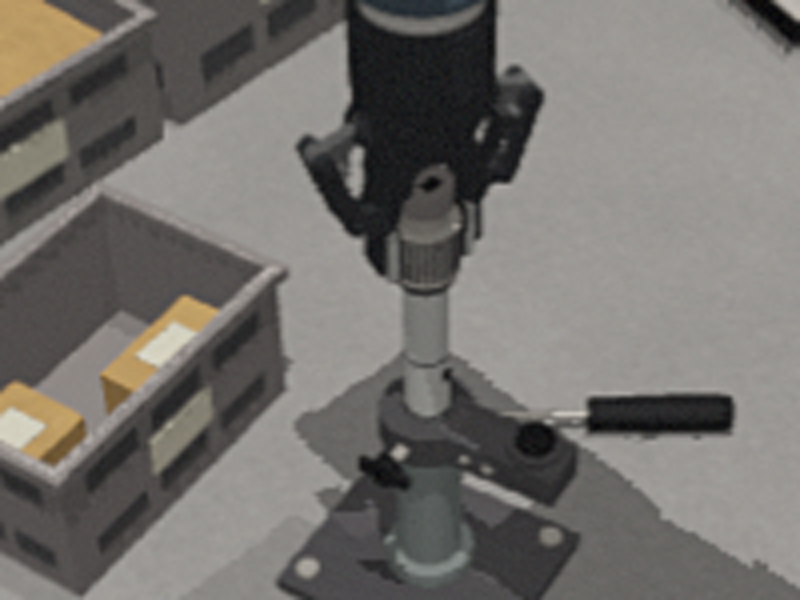

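Request:
drive_tool:
  series:
    - [[-0.008,0,0,0,0,0],[0,0,0,0,0,0],[0,0,0,0,0,0]]

```text
time_s: 22.38
tcp_pos: [527.4, 65.4, 260.8]
eef_rot: [0.276, 1.548, -0.276]
force: [2.6, -0.2, -6.5]
finger_gap: 38.1
```

```bash
python3 - <<'E'
from h import *
stt()
s=snap('side','s20')
for i,f in enumerate(['s15','s19','s20']):
    q=ld(f); 
    print(f)
T=s['world_to_cam']
for z in (150,195,240,260,296,304,320): print(z,w2px(s,[526.4,65.8,z]))
print([w2px(s,[526.4-20*np.cos(a),65.8-20*np.sin(a),150]) for a in (0,)])
c=s['color'][175:265,255:345,::-1]; d=ld('s15')['color'][175:265,255:345,::-1]
cv2.imwrite('pics/s20c.png',cv2.resize(np.hstack([d,c]),None,fx=4.4,fy=6,interpolation=cv2.INTER_CUBIC))
E
```

```text
t22.38 [527.37  65.44 260.82] phi 69.82 xax [ 5.3e-03 -9.0e-04 -1.0e+00] F [ 2.61 -0.17 -6.48] T [-0.117 -0.495  0.206] gap 38.08 j [-0.1    0.055  1.686 -0.     1.396 -1.318]
s15
s19
s20
150 [296.11755659 240.06011683]
195 [295.9293031  226.30868991]
240 [295.73457235 211.75761582]
260 [295.64593914 205.01793884]
296 [295.4831791  192.43986627]
304 [295.44645214 189.5639732 ]
320 [295.37239604 183.72114553]
[array([302.62985433, 244.06290769])]
```

View pics/s20c.png

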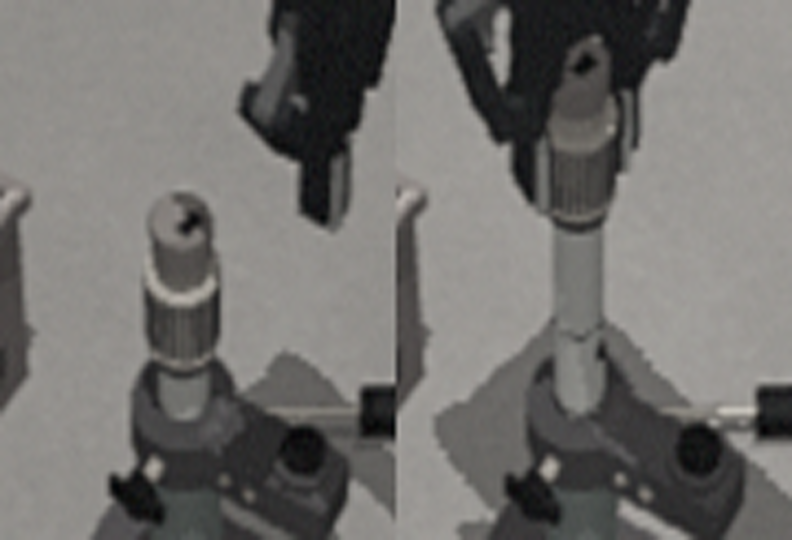

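```bash
python3 - <<'E'
from h import *
stt(); s=snap('wrist','w21'); snap('top','t21')
a=ld('s17')['color'];b=ld('s20')['color'] if False else arm.snapshot('side')['color']
a=cv2.cvtColor(a,6).astype('f4');b=cv2.cvtColor(b,6).astype('f4')
# sleeve bottom template around predicted px of z=184 in s17
tm=a[216:238,284:308]
k=8; A=cv2.resize(tm,None,fx=k,fy=k,interpolation=2);B=cv2.resize(b[185:225,278:314],None,fx=k,fy=k,interpolation=2)
r=cv2.matchTemplate(B,A,cv2.TM_CCOEFF_NORMED);_,mx,_,l=cv2.minMaxLoc(r); print(mx,(l[0]/k+278-284,l[1]/k+185-216))
print('pred dv 76mm', [ (dz,(w2px(s0:=ld('s17'),[526.4,65.8,184+dz])-w2px(s0,[526.4,65.8,184]))[1]) for dz in (70,74,76,78,82)])
cv2.imwrite('pics/w21c.png',cv2.resize(np.hstack([ld('w5')['color'][240:440,230:420,::-1],s['color'][240:440,230:420,::-1]]),None,fx=2,fy=2))
E
```

```text
t22.43 [527.4   65.43 260.86] phi 69.82 xax [ 0.0054 -0.001  -1.    ] F [ 4.58 -0.64 -6.34] T [-0.158 -0.508  0.188] gap 38.09 j [-0.1    0.054  1.686 -0.     1.396 -1.318]
0.712809145450592 (-0.375, -24.875)
pred dv 76mm [(70, np.float64(-22.683721116105488)), (74, np.float64(-24.042030342912852)), (76, np.float64(-24.723808396937216)), (78, np.float64(-25.407343095607246)), (82, np.float64(-26.779705593593746))]
```

View pics/w21.png

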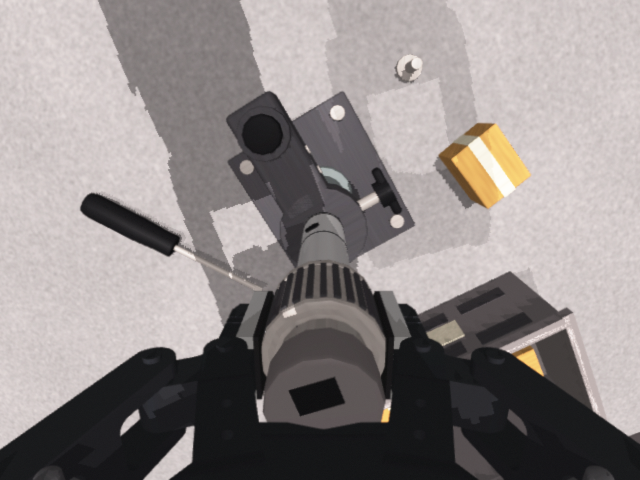

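Request:
drive_tool:
  series:
    - [[0,0,0,0,0,0],[0,0,0,0,0,0],[0,0,0,0,0,0],[0,0,0,0,0,0]]

```text
time_s: 23.08
tcp_pos: [527.4, 65.4, 260.9]
eef_rot: [0.276, 1.548, -0.276]
force: [3.9, -1.1, -5.8]
finger_gap: 38.2
```

```bash
python3 - <<'E'
from h import *
stt(); s=arm.get_state(); print(abs(s['dq']).max())
if abs(s['tcp_pos'][2]-261)<1.5: print(arm.close_job())
E
```

```text
t23.07 [527.4   65.44 260.87] phi 69.82 xax [ 5.4e-03 -9.0e-04 -1.0e+00] F [ 3.94 -1.14 -5.75] T [-0.13  -0.525  0.177] gap 38.19 j [-0.1    0.054  1.686 -0.     1.396 -1.318]
0.001821636583515107
the job is handed in; nothing more can be done
None
```

I turned the sleeve tight and pressed the release button, and the post sprang free. I then gripped the sleeve, lifted the post to its second stop, and handed the job in at about 23 s while holding it there.

- **Sleeve:** Turning took about 0.3 N m at first. At the end the fingers slipped on the knurl, so I re-gripped and turned again, reaching 1.2 to 2.4 N m. I take that as the solid stop; I could not read the joint angle directly.
- **Release:** After the press, the side picture showed the post risen and the button still low.
- **Height:** The tool rose 75.6 mm from the sprung position of about 14 mm, which puts the post near 0.0896 m. An image match gave about 0.0904 m, though its score was only moderate (0.71). The lifting force fell from about 9.4 N to about 6 N near there, which fits being in the second stop.
- **Final hold:** The tool was still (joint speeds below 0.002 rad/s) and the gripper was closed on the sleeve at 38.2 mm. The camera looked upright and seated in the last wrist picture.
- **Bystanders:** The small carton, spare spigot and screwdriver looked unmoved in the last wrist picture. I did not measure any bystander.
- **Not checked:** I had no reading of the jaw force on the camera's spigot.

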